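# Shim the short foot of a rocking optics breadboard

## Robot

A 6-joint arm with a two-finger parallel gripper is mounted at the origin on a cart in front of the work surface, level with it; the furniture and walls round the work are solid. World frame = base frame: x ahead of the robot, y to its left, z up, the work surface at z = 0. Lengths are in m, angles in rad, forces in N, time in s.
With the tool pointing down it reaches from about 0.425 to 0.925 m from the base axis. Payload 12.5 kg.
Tool frame: the origin (TCP) lies on the centre line of the jaws, within the pads' length; the fingertips stand 14 mm ahead of it and the grasp point (between the pads) lies 5 mm behind it; x points along the fingers, y is the direction in which the jaws open and shut, and the axes are right-handed (so a half turn about x gives the same grasp; the last joint's range is limited). The gripper opens to 85 mm and grips with 20 to 120 N. Pads are 22 mm wide; open, the fingers measure 114 mm over their backs; the gripper's body (76 mm by 85 mm) begins 54 mm behind the grasp point. The pads swing forward as they close: fully open they stand 13 mm farther back than shut.
Start: joints at [-1.351, 0.491, 1.559, -0, 1.092, -0.106], TCP at [0.2, -0.592, 0.218] pointing down, gripper open.
Joint ranges: [-3.1, 3.1], [-0.84, 2.19], [0.05, 2.79], [-1.13, 4.28], [0.06, 2.93], [-2.69, 2.69]. Speed limits (rad/s): [2.22, 2.22, 2.79, 3.14, 3.14, 3.14].

## Interface

Orientations are given as a unit quaternion [x, y, z, w].
In Python, from plant import manip, capture, calibration gives the robot as it stands. The module is installed in compiled form; this text tells all that it offers.
- The arm moves only by the shell command python3 -m creep 'ROWS'. ROWS is JSON, a list of rows, each an object with "gripper": the opening, from 0 (shut) to 1 (fully open); "linear": the shift along the tool's x, y, z in mm, a list of three; "angular": the turn, a rotation vector about the tool's x, y, z in rad, a list of three. A call has 1 to 12 rows; each row shifts and turns the pose as measured when the row begins, along the tool's axes as they then stand; what a row does not reach is not made up. A row lasts 1/12 s, in which the tool goes at most 41.7 mm and 7.16 degrees, less where a joint would pass 70% of its speed; a pose out of reach is approached as far as the arm can. A call is refused whole if a number of a shift passes 41.7 or a number of a turn 0.125, either way. A call with a gripper value outside its range is refused whole. The fingers move at their own pace and stop on an object; the grip force is fixed at half the most. Time passes only in rows, so rows that do not move let the fingers close. It gives the time, the measured TCP pose, the force and the opening at its end, in the units of the state.
- manip.sense(): the state, without advancing time (a new reading comes with each control period).
- capture(name): name is "scene" or "top" or "wrist"; returns (picture, depth): 384x512x3 uint8, blue, green, red; 384x512 float32, m along the optical axis (not along the pixel's ray), 0 where there is no reading.
- calibration(name): a dict with "fx", "fy", "cx", "cy" (pixels), "k1" (the pictures are not rectified: a ray, as slopes to the right and down, at radius r is drawn at 1 + k1 r^2 times it, then the intrinsics apply), "camera_from_world" (4x4, takes a point from world to camera coordinates). Camera axes: x right, y down, z forward; pixel columns grow to the right and rows downward; lengths in m; the calibration is good to about 2 mm. A picture is of the moment at which its call begins: read the wrist's pose just before it. calibration takes no time and is no camera call; for the wrist camera it gives the pose at the moment of the call.
- manip.job_done(): hands the job in, once; it reports no verdict.
The state is a dict: "time": time; "qpos": joint angles; "joint_velocities": joint speeds; "joint_efforts": joint torques, N m; "tool_pos": TCP position; "tool_rot": TCP orientation; "contact_force": force on the tool from outside, world axes, zero at the start; "moment": the same for the moment, N m; "opening": opening from 0.0 (shut) to 1.0 (fully open).
Only numpy, scipy, OpenCV 4.12 (cv2) and the standard library are available. Lean on these libraries where they do the work, as an engineer would, in place of code of your own. Each camera call takes 0.05 s, during which the arm holds its last target.

## Task

The small optics breadboard rocks because its front-left foot is too short. With the fingertips, push the tapered steel shim along the worktop, thin end first, under that foot until the foot stands on the shim's flat part; then press down firmly on the plate's corner above that foot to check that it no longer rocks, and let go. Push only: do not lift the shim or the breadboard, do not shove the breadboard out of its place, and leave the things around it where they are.

Things in the scene. Friction and masses are not known exactly. Their poses are not given: they have to be found in the camera images.
- base: breadboard, loose, 1.5 kg: aluminium plate 130 x 130 mm, top 34 mm and underside 22 mm above the worktop, on four steel ball feet (22 mm diameter) at x, y = +-50 mm; black detector, mirror mount and post holder (up to 51 mm high) fixed on it clear of the front-left corner. Origin: centre, at worktop level, z up. Its -x side faces the robot, turned 0.1 rad to the left to 0.5 rad to the right
- short_foot (a point): lowest point of the short ball foot (x = -50, y = +50 mm on the breadboard: near the robot, on its left), 6 mm above the worktop. The breadboard stands level on the other three feet; 3 to 6 N on this corner tip it 0.085 rad down onto the short foot
- corner (a point): the place to press with 8 N or so, within 25 mm sideways: free spot on top of the plate right above the short foot, 34 mm above the worktop when level
- shim: steel shim, loose, 0.15 kg, 92 x 40 mm, flat on the worktop to the left of the breadboard, thin end roughly toward the short foot. Origin: underside, centre line; x toward the thin end, z up. Along x: thin end at +47 mm (2 mm thick), ramp to +12 mm, flat land 6.2 mm thick from +12 to -31 mm, head 18 mm high from -31 to -45 mm
- shim_back (a point): middle of the flat back face of the shim's head (40 mm wide, 18 mm high), the face to push, 9 mm above the worktop; at x = -45 mm on the shim. Aim to stop with the foot's centre between +5 and -15 mm along the shim's x: at -20 mm the head meets the foot. The last bit lifts the foot 0.2 mm and takes a few newtons
- ring_near: bystander: flanged metal ring 41 mm across, 14 mm high, lying near the left side of the breadboard, behind the shim's way as seen from the robot
- screw_near: bystander: cap screw 23 mm long, lying in front of the breadboard
- cap: bystander: round window cap, 61 mm across, 13 mm high, behind the work
- ring_far: bystander: second flanged ring, 41 mm across, behind the work to the left
- lead: bystander: upright feedthrough, 24 mm across, 96 mm high, far left behind
- riser: bystander: riser block 40 x 30 x 19 mm, on the right half of the worktop
- bnc: bystander: coaxial adapter 56 mm long, on the right half of the worktop
There are look-alikes about, which are no part of the job. Leave any red look-alike of the shim alone.

How it is judged:
On the way, in this order (a step that is already met when the one before it is completed fails the run):
1. the short foot stands on the flat part of the shim (x of short_foot in the frame of shim between -0.027 and 0.011 m and y of short_foot in the frame of shim between -0.016 and 0.016 m and angle between base's own z axis and vertical below 0.02 rad and angle between shim's own z axis and vertical below 0.03 rad and contact force between shim and base above 0.2 N), for 0.2 s.
2. the corner above the shimmed foot is pressed down and the breadboard does not rock (x of short_foot in the frame of shim between -0.027 and 0.011 m and y of short_foot in the frame of shim between -0.016 and 0.016 m and angle between base's own z axis and vertical below 0.02 rad and angle between shim's own z axis and vertical below 0.03 rad and contact force between the fingers and base above 3 N and horizontal distance between the grasp point and corner below 0.04 m), for 0.2 s.
At the end, for the whole second after the job is handed in: Short foot bearing on the shim's land (foot centre at -27 to +11 mm along the shim, within 16 mm of its centre line); breadboard level within 0.02 rad, moved under 15 mm; shim flat; all at rest; bystanders moved under 20 mm; corner was pressed with over 3 N after shimming (all of step 1 and linear speed of each of base, shim below 0.01 m/s and distance of base from where it was at the start of the episode below 0.015 m and distance of each of ring_near, screw_near, cap, ring_far, lead, riser, bnc from where it was at the start of the episode below 0.02 m); the robot touches nothing.
It fails at once if the shim is lifted off the worktop (height (world z) of shim above 0.01 m).
It fails at once if the shim is tipped up (angle between shim's own z axis and vertical above 0.3 rad).
It fails at once if the breadboard is lifted (height (world z) of base above 0.012 m).
It fails at once if the breadboard is shoved more than 20 mm (distance of base from where it was at the start of the episode above 0.02 m).
It fails at once if a bystander is knocked more than 20 mm away (distance of any of ring_near, screw_near, cap, ring_far, lead, riser, bnc from where it was at the start of the episode above 0.02 m).
It also fails if it takes over 45 s, if anything falls off the work surface, if the arm or the gripper's body presses on something with over 40 N, if the wrist force passes 120 N, or if a joint passes its speed limit or range.

## Working session

There is one attempt and no reset: what is moved stays moved. The work goes in short steps, Python scripts to look and compute and a shell command to move; the robot and the scene stay as the last step left them, time stands still between calls to the robot, and variables do not carry over. Pictures are saved under pics/ and viewed, and the job is handed in when it is done.

```bash
mkdir -p pics; python3 - <<'E'
from plant import manip,capture,calibration
import cv2,numpy as np
s=manip.sense();print(s)
for n in("scene","top"):
    p,d=capture(n);cv2.imwrite(f"pics/{n}0.png",p);np.savez(f"{n}0.npz",p=p,d=d);c=calibration(n);print(n,c)
E
```

```text
{'time': 0.0, 'qpos': array([-1.35060450e+00,  4.91596745e-01,  1.55945655e+00, -2.85740975e-05,
        1.09168412e+00, -1.05592504e-01]), 'joint_velocities': array([ 5.76404319e-04,  3.87605124e-05,  1.86378690e-04, -8.08790468e-05,
        8.43238836e-04,  4.94565415e-04]), 'joint_efforts': array([ 5.57356780e-04, -6.18462825e+01, -2.61593378e+01,  1.92216623e-05,
        4.12001362e-03,  1.02113952e-05]), 'tool_pos': array([ 0.19999943, -0.59188369,  0.2177022 ]), 'tool_rot': array([-0.69771337, -0.1150816 ,  0.69777763, -0.11427448]), 'contact_force': array([0.23100559, 1.18988653, 1.22325648]), 'moment': array([-0.04319221, -0.01516621, -0.01365619]), 'opening': 1.002045156448582}
scene {'fx': 426.6974026162665, 'fy': 426.6974026162665, 'cx': 259.4610971866761, 'cy': 189.34562789009067, 'k1': -0.15608067236093254, 'camera_from_world': array([[-0.55158028, -0.83410571, -0.00518233,  0.28275825],
       [-0.35086351,  0.23764781, -0.90576946,  0.23624766],
       [ 0.75673905, -0.49778628, -0.4237391 ,  1.20647684],
       [ 0.        ,  0.        ,  0.        ,  1.        ]])}
top {'fx': 396.9220399903559, 'fy': 396.9220399903559, 'cx': 252.2059458589537, 'cy': 188.65279869652213, 'k1': -0.10379039026011827, 'camera_from_world': array([[ 0.01904304, -0.99979697, -0.00658708, -0.0153368 ],
       [-0.99677492, -0.01847097, -0.07809337,  0.54142191],
       [ 0.07795584,  0.00805297, -0.99692429,  1.26756703],
       [ 0.        ,  0.        ,  0.        ,  1.        ]])}
```

View pics/scene0.png

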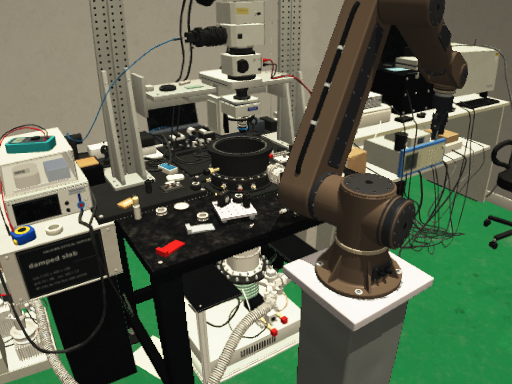

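View pics/top0.png

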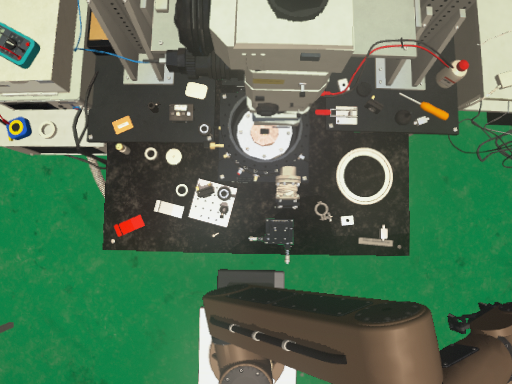

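```bash
cat > h.py <<'E'
import numpy as np,cv2
def ray(c,u,v):
    x=np.array([(u-c['cx'])/c['fx'],(v-c['cy'])/c['fy']]);s=x.copy()
    for _ in range(20): s=x/(1+c['k1']*(s@s))
    return np.array([s[0],s[1],1.])
def atz(c,u,v,z):
    T=c['camera_from_world'];R=T[:3,:3];o=-R.T@T[:3,3];d=R.T@ray(c,u,v)
    return o+d*(z-o[2])/d[2]
def atd(c,u,v,dep):
    T=c['camera_from_world'];R=T[:3,:3];return R.T@(ray(c,u,v)*dep-T[:3,3])
def proj(c,P):
    p=c['camera_from_world'][:3,:3]@np.array(P)+c['camera_from_world'][:3,3];s=p[:2]/p[2]
    s=s*(1+c['k1']*(s@s));return s[0]*c['fx']+c['cx'],s[1]*c['fy']+c['cy']
def crop(p,x0,y0,w,h,k,f):
    cv2.imwrite(f,cv2.resize(p[y0:y0+h,x0:x0+w],None,fx=k,fy=k,interpolation=cv2.INTER_CUBIC))
E
python3 - <<'E'
from h import *
crop(np.load('top0.npz')['p'],100,140,160,115,5,'pics/t0c.png')
crop(np.load('scene0.npz')['p'],110,180,160,90,5,'pics/s0c.png')
E
```

```text
(no output)
```

View pics/t0c.png

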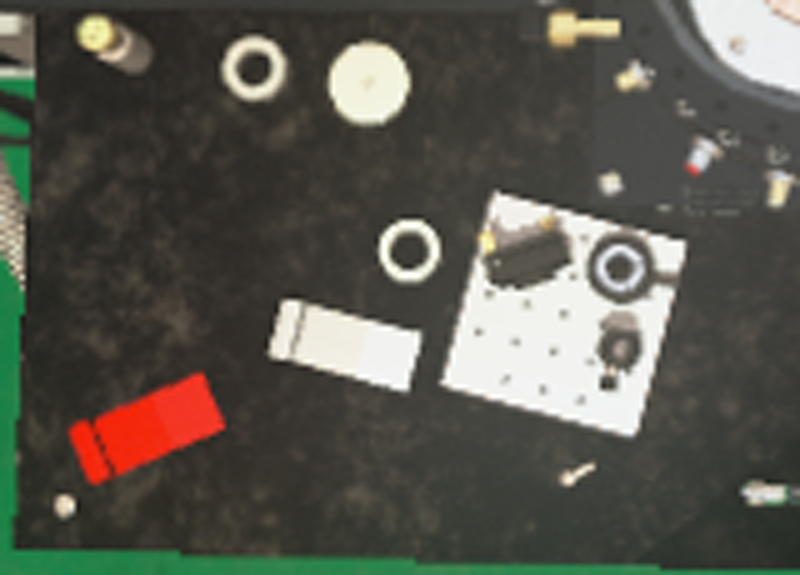

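View pics/s0c.png

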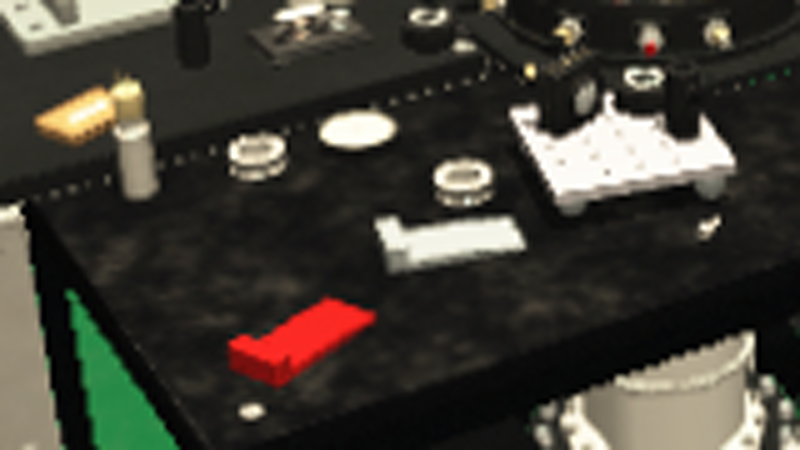

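```bash
python3 - <<'E'
from h import *
from plant import calibration
c=calibration('top');D=np.load('top0.npz')['d']
cs=calibration('scene');Ds=np.load('scene0.npz')['d']
f=lambda x,y,k=5,o=(100,140):((x+.5)/k-.5+o[0],(y+.5)/k-.5+o[1])
pl=[atz(c,*f(*q),.034) for q in[(495,190),(687,240),(633,438),(441,384)]]
print(np.round(pl,4));ctr=np.mean(pl,0);print('ctr',ctr)
ax=(pl[0]+pl[1]-pl[2]-pl[3])/2;ay=(pl[0]+pl[3]-pl[1]-pl[2])/2
print(np.linalg.norm(ax),np.linalg.norm(ay));a1=np.arctan2(ax[1],ax[0]);a2=np.arctan2(-ay[0],ay[1]);print(a1,a2)
a=(a1+a2)/2;x=np.array([np.cos(a),np.sin(a)]);y=np.array([-x[1],x[0]])
print('foot',ctr[:2]-.05*x+.05*y)
t=[atz(c,*f(*q),.002) for q in[(421,331),(409,391)]];h=[atz(c,*f(*q),.018) for q in[(284,299),(268,358)]]
t=np.array(t);h=np.array(h);print(t,h,np.linalg.norm(t[0]-t[1]),np.linalg.norm(h[0]-h[1]))
d=t.mean(0)-h.mean(0);print('shim len',np.linalg.norm(d),'yaw',np.arctan2(d[1],d[0]),np.arctan2(*(t[0]-t[1])[[1,0]])-np.pi/2)
# depth heights
for n,q in dict(plate=(500,360),land=(330,340),head=(285,330),table=(330,420),ring=(390,250)).items():
    u,v=f(*q);dd=np.median(D[int(round(v))-1:int(round(v))+2,int(round(u))-1:int(round(u))+2]);print(n,atd(c,u,v,dd))
# two-view: scene: plate front-left corner (near), shim head
g=lambda x,y:f(x,y,5,(110,180))
def tri(q1,q2):
    A=[];b=[]
    for cc,q in((c,q1),(cs,q2)):
        T=cc['camera_from_world'];r=ray(cc,*q);
        for i in(0,1): A.append(T[i,:3]-r[i]*T[2,:3]);b.append(r[i]*T[2,3]-T[i,3])
    return np.linalg.lstsq(np.array(A),np.array(b),rcond=None)[0]
print('FL corner',tri(f(441,384),g(562,195)))
print('head near',tri(f(268,358),g(392,252)))
for P in [ (*(ctr[:2]-.065*x+.065*y),.034), (*t[0][:2],.002),(*t[1][:2],.002),(*h[0][:2],.018),(*h[1][:2],.018)]:
    u,v=proj(cs,P);print('scene crop pred',(u-110)*5,(v-180)*5)
r=np.mean([atz(c,*f(410,250),.014)],0);print('ring',r)
print('screw',atz(c,*f(578,475),.005),'red',atz(c,*f(150,428),.01))
E
```

```text
[[0.5732 0.1686 0.034 ]
 [0.5431 0.0437 0.034 ]
 [0.4155 0.0755 0.034 ]
 [0.4474 0.1998 0.034 ]]
ctr [0.49481648 0.12187755 0.034     ]
0.13052929219567108 0.12838502594619067
-0.2437114953792962 -0.24397034187454852
foot [0.45836717 0.18247003]
[[0.48220607 0.2195147  0.002     ]
 [0.44253781 0.22627245 0.002     ]] [[0.50076973 0.30773235 0.018     ]
 [0.46196857 0.31695272 0.018     ]] 0.04023975925322852 0.03988163700813245
shim len 0.09283324171762682 yaw -1.780067260545448 -1.7395330179127024
plate [0.46361722 0.16211772 0.03413278]
land [0.47491056 0.27908474 0.0058707 ]
head [0.48052058 0.30650342 0.01732245]
table [0.42228152 0.2784334  0.00105278]
ring [0.53519594 0.24137116 0.00466242]
FL corner [0.44605206 0.19795353 0.03170769]
head near [0.46139953 0.31596539 0.01806533]
scene crop pred 551.5075791351666 189.8065633358307
scene crop pred 505.2003459172432 217.6378837270319
scene crop pred 523.7477967910806 244.7494660173743
scene crop pred 374.76435211354783 221.4730642596301
scene crop pred 386.60634060511995 249.8297147444744
ring [0.53476756 0.22630261 0.014     ]
screw [0.39007617 0.11299331 0.005     ] red [0.41426432 0.3964425  0.01      ]
```

```bash
python3 - <<'E'
from h import *
from plant import calibration,manip
from scipy.spatial.transform import Rotation as Ro
s=manip.sense();R=Ro.from_quat(s['tool_rot']).as_matrix();print(R.round(3));print('y ang',np.arctan2(R[1,1],R[0,1]))
G={}
for n in('top','scene'):
    c=calibration(n);D=np.load(n+'0.npz')['d']
    for v in range(0,384):
        for u in range(0,512):
            if D[v,u]>0:
                P=atd(c,u,v,D[v,u])
                if .3<P[0]<1 and -.7<P[1]<.5 and P[2]<1.2:
                    k=(int(P[0]*20),int(np.floor(P[1]*20)));G[k]=max(G.get(k,-1),P[2])
print('     '+' '.join('%4d'%(j*5) for j in range(9,-14,-1)))
for i in range(19,5,-1): print('%4d '%(i*5)+' '.join('%4d'%(G.get((i,j),-.001)*1000) for j in range(9,-14,-1)))
E
```

```text
[[-0.     0.32  -0.947]
 [ 0.001 -0.947 -0.32 ]
 [-1.    -0.001 -0.   ]]
y ang -1.24498980179701
       45   40   35   30   25   20   15   10    5    0   -5  -10  -15  -20  -25  -30  -35  -40  -45  -50  -55  -60  -65
  95  109  737  736  733  730  407  396  394  478  438  428  428  526   -1   -1  382  383  382  711  711  711  702  134
  90  288  406  439  407  444  440  398  593  562  428  431  431  710   -1   -1  383  384  383  384  318  316  278  171
  85  375  394  141  114  380  385  391  705  669  430  431  431   -1  360  380  394  387  390  387  364  321  273  118
  80   29  458  501   76   68  381  381  719  719  430  430  431  233  362  378  413  381  381  376   63   64   54   56
  75   35   39  503  545  576  576  609  768  718  709  631  377  349  173  450  430   66   43   56  114   76   47   54
  70   37   39   32   28  573  596  615  769  813  806  860  865  838  501  478   29   28   27   26   25   27   26   26
  65   29   97   29   28   28   25   26  602  800  806  839  857  806  494    9   12   16   17   16    7    8   -1   -1
  60    7   82   16   21   18   18    8   49  174  176  177  674  177  172    8   19   17    6   16   15    7   -1   -1
  55    7    8    9   10    8   16   40   51   40  172  177  183  161   96    7   20   14   11   15   17    6   -1   -1
  50    7    5    7   10    7   19   89   89   62   41    7  115  122   82   13   18   21   16   16   14    5   -1   -1
  45    7    6    8   22   26    9   41   43   91    8    8  118  121    7   18   24   23   12    8    6    7   -1   -1
  40    7   22   11    7    7    9   38   40   80    9   14   92   91    8   12   21   25    6   24    9    6   -1   -1
  35    8   23   11    7    7    7    8   12    6   35   41   70   69    8    6    8    7    8   23    6    7   -1   -1
  30    8    6    8    6    5    6    5    6    7    4    8    7   55  772  777  767    6    6    7    7    6   -1   -1
```

```bash
python3 -m creep '[{"gripper":0,"linear":[-5,0,0],"angular":[-0.117,0,0]},{"gripper":0,"linear":[-5,0,0],"angular":[-0.117,0,0]},{"gripper":0,"linear":[-5,0,0],"angular":[-0.117,0,0]},{"gripper":0,"linear":[-5,0,0],"angular":[-0.117,0,0]},{"gripper":0,"linear":[-5,0,0],"angular":[-0.117,0,0]},{"gripper":0,"linear":[-5,0,0],"angular":[-0.117,0,0]},{"gripper":0,"linear":[0,0,0],"angular":[-0.117,0,0]},{"gripper":0,"linear":[0,0,0],"angular":[-0.117,0,0]},{"gripper":0,"linear":[0,0,0],"angular":[-0.117,0,0]},{"gripper":0,"linear":[0,40,0],"angular":[0,0,0]},{"gripper":0,"linear":[0,40,0],"angular":[0,0,0]},{"gripper":0,"linear":[0,40,0],"angular":[0,0,0]}]'
cat >st.py <<'E'
from plant import manip
import numpy as np
from scipy.spatial.transform import Rotation as Ro
s=manip.sense();R=Ro.from_quat(s['tool_rot']).as_matrix()
print('t',round(s['time'],2),'p',s['tool_pos'].round(4),'yang',np.arctan2(R[1,1],R[0,1]).round(3),'xax',R[:,0].round(3),'F',s['contact_force'].round(1),'op',round(s['opening'],2),'q',s['qpos'].round(2))
E
python3 st.py
```

```text
time: 1.1
tool_pos: [0.315, -0.6082, 0.2453]
tool_rot: [0.536, 0.466, -0.533, 0.46]
contact_force: [0.0, -1.4, -0.1]
opening: -0.001
t 1.1 p [ 0.315  -0.6082  0.2453] yang -0.143 xax [-0.004  0.01  -1.   ] F [ 0.  -1.4 -0.1] op -0.0 q [-1.19  0.56  1.36  0.    1.24 -1.05]
```

```bash
python3 -m creep '[{"gripper":0,"linear":[0,0,-41],"angular":[0,0,0]},{"gripper":0,"linear":[0,0,-41],"angular":[0,0,0]},{"gripper":0,"linear":[0,0,-41],"angular":[0,0,0]},{"gripper":0,"linear":[0,0,-41],"angular":[0,0,0]},{"gripper":0,"linear":[0,0,-41],"angular":[0,0,0]},{"gripper":0,"linear":[0,0,-41],"angular":[0,0,0]},{"gripper":0,"linear":[0,0,-41],"angular":[0,0,0]},{"gripper":0,"linear":[0,0,-41],"angular":[0,0,0]},{"gripper":0,"linear":[0,0,-41],"angular":[0,0,0]},{"gripper":0,"linear":[0,0,-41],"angular":[0,0,0]}]';python3 st.py
```

```text
time: 1.93
tool_pos: [0.3779, -0.2007, 0.24]
tool_rot: [0.537, 0.469, -0.533, 0.456]
contact_force: [1.4, 0.0, 0.2]
opening: -0.004
t 1.93 p [ 0.3779 -0.2007  0.24  ] yang -0.144 xax [-0.008  0.017 -1.   ] F [1.4 0.  0.2] op -0.0 q [-0.65  0.19  1.97  0.01  1.   -0.51]
```

```bash
python3 -m creep '[{"gripper":0,"linear":[0,10,-40],"angular":[0,0,0]},{"gripper":0,"linear":[0,10,-40],"angular":[0,0,0]},{"gripper":0,"linear":[0,10,-40],"angular":[0,0,0]},{"gripper":0,"linear":[0,0,-41],"angular":[0,0,0]},{"gripper":0,"linear":[0,0,-41],"angular":[0,0,0]},{"gripper":0,"linear":[0,0,-41],"angular":[0,0,0]},{"gripper":0,"linear":[0,0,-41],"angular":[0,0,0]},{"gripper":0,"linear":[0,0,-41],"angular":[0,0,0]},{"gripper":0,"linear":[0,0,-41],"angular":[0,0,0]},{"gripper":0,"linear":[0,0,-41],"angular":[0,0,0]},{"gripper":0,"linear":[0,0,-41],"angular":[0,0,0]},{"gripper":0,"linear":[0,0,-41],"angular":[0,0,0]}]';python3 st.py
python3 - <<'E'
from plant import capture
import cv2
p,d=capture('wrist');cv2.imwrite('pics/w1.png',p)
E
```

```text
time: 2.93
tool_pos: [0.4728, 0.288, 0.2474]
tool_rot: [0.537, 0.469, -0.533, 0.456]
contact_force: [0.2, -1.2, -0.5]
opening: 0.0
t 2.93 p [0.4728 0.288  0.2474] yang -0.145 xax [-0.008  0.017 -1.   ] F [ 0.2 -1.2 -0.5] op 0.0 q [0.42 0.36 1.7  0.02 1.08 0.55]
```

View pics/w1.png

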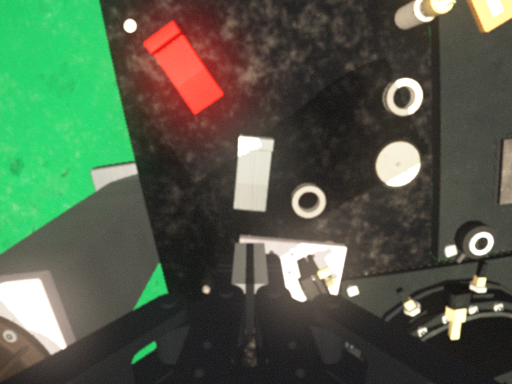

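```bash
python3 - <<'E'
from plant import capture,calibration
from h import *
import pickle
c=calibration('wrist');p,d=capture('wrist');pickle.dump((c,p,d),open('w2.pkl','wb'))
crop(p,210,115,160,115,5,'pics/w2c.png')
t,dt=capture('top');np.savez('top2.npz',p=t,d=dt);crop(t,100,140,160,115,5,'pics/t2c.png')
E
python3 st.py
```

```text
t 3.08 p [0.4728 0.288  0.2467] yang -0.142 xax [-0.009  0.017 -1.   ] F [ 0.1  0.4 -0.7] op -0.0 q [0.42 0.36 1.7  0.02 1.08 0.55]
```

View pics/w2c.png

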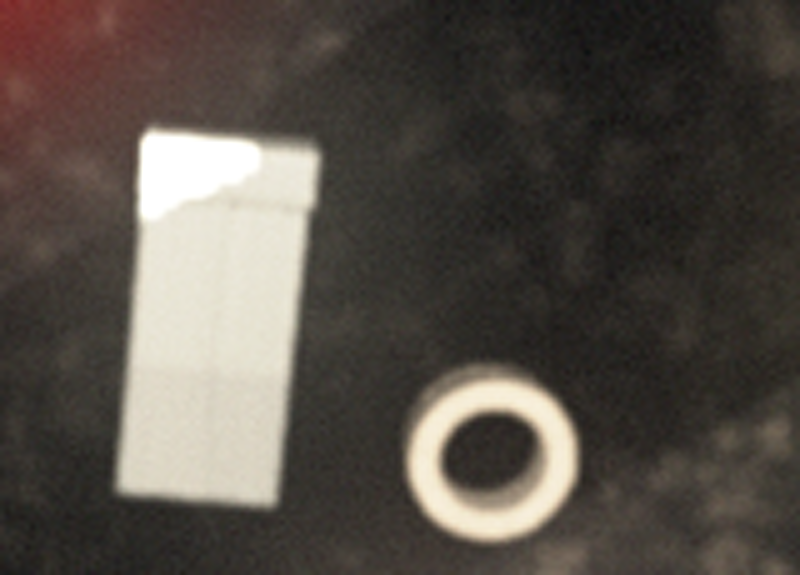

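```bash
python3 - <<'E'
from h import *
import pickle
c,p,d=pickle.load(open('w2.pkl','rb'))
crop(p,225,225,140,80,5,'pics/w2d.png')
f=lambda x,y:((x+.5)/5-.5+210,(y+.5)/5-.5+115)
t=np.array([atz(c,*f(*q),.002) for q in[(278,507),(117,495)]]);h=np.array([atz(c,*f(*q),.018) for q in[(321,148),(141,131)]])
print(t,h,np.linalg.norm(t[0]-t[1]),np.linalg.norm(h[0]-h[1]))
dd=t.mean(0)-h.mean(0);print(h.mean(0),t.mean(0),np.linalg.norm(dd),np.arctan2(dd[1],dd[0]),[np.arctan2(*(a[0]-a[1])[[1,0]])-np.pi/2 for a in(t,h)])
E
```

```text
[[0.4800809  0.21778603 0.002     ]
 [0.44038901 0.22654422 0.002     ]] [[0.50116125 0.30865065 0.018     ]
 [0.46119703 0.3181884  0.018     ]] 0.040646675093472084 0.04108658344419047
[0.48117914 0.31341952 0.018     ] [0.46023495 0.22216512 0.002     ] 0.09498433933228942 -1.7964033522758358 [np.float64(-1.7879708564569765), np.float64(-1.8050713342983047)]
```

View pics/w2d.png

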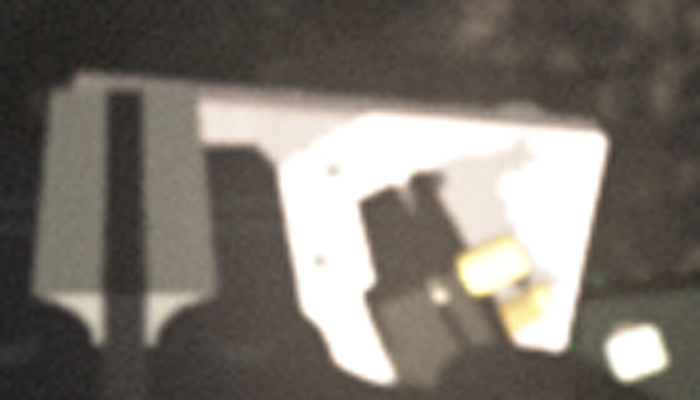

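View pics/t2c.png

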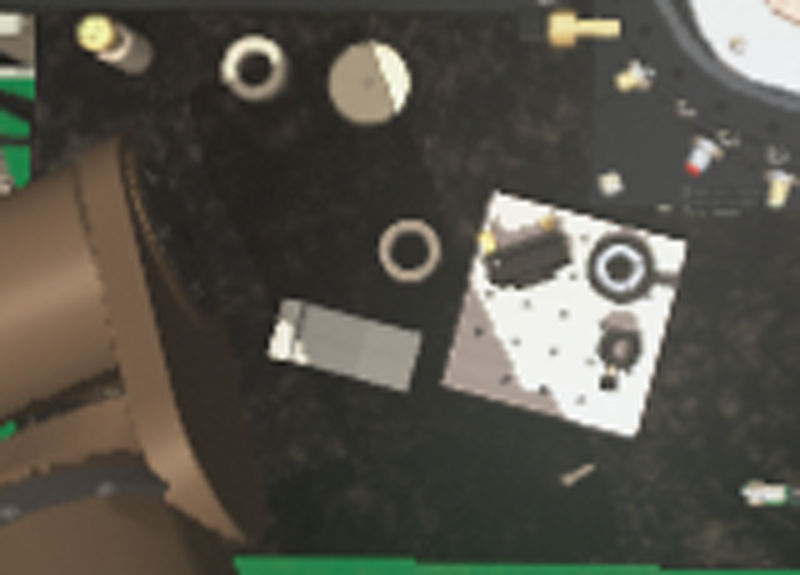

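```bash
python3 - <<'E'
from h import *
import pickle
c,p,d=pickle.load(open('w2.pkl','rb'))
f=lambda x,y:((x+.5)/5-.5+225,(y+.5)/5-.5+225)
A=atz(c,*f(72,75),.022);B=atz(c,*f(607,133),.034);print(A,B,np.linalg.norm((B-A)[:2]))
ct=[atz(c,*f(72,75),z) for z in(.022,.034)];print(ct)
E
```

```text
[0.44465436 0.19911608 0.022     ] [0.57125954 0.17134644 0.034     ] 0.129614906038719
[array([0.44465436, 0.19911608, 0.022     ]), array([0.44594883, 0.20443885, 0.034     ])]
```

```bash
python3 -m creep '[{"gripper":0,"linear":[0,3,-28],"angular":[0.070,-0.016,0.010]},{"gripper":0,"linear":[0,0,-27],"angular":[0,0,0]},{"gripper":0,"linear":[30,0,0],"angular":[0,0,0]},{"gripper":0,"linear":[40,0,0],"angular":[0,0,0]},{"gripper":0,"linear":[40,0,0],"angular":[0,0,0]},{"gripper":0,"linear":[0,0,0],"angular":[0,0,0]}]';python3 st.py
```

```text
time: 3.58
tool_pos: [0.4864, 0.3388, 0.1353]
tool_rot: [0.551, 0.442, -0.551, 0.443]
contact_force: [-0.1, -1.0, 0.1]
opening: 0.005
t 3.58 p [0.4864 0.3388 0.1353] yang -0.218 xax [ 0.002 -0.001 -1.   ] F [-0.1 -1.   0.1] op 0.0 q [ 0.5   0.54  1.73 -0.    0.87  0.72]
```

```bash
python3 -m creep '[{"gripper":0,"linear":[35,1,-4],"angular":[0,0,0]},{"gripper":0,"linear":[35,0,0],"angular":[0,0,0]},{"gripper":0,"linear":[28,0,0],"angular":[0,0,0]},{"gripper":0,"linear":[0,0,0],"angular":[0,0,0]}]';python3 st.py
python3 - <<'E'
from plant import capture,calibration
from h import *
p,d=capture('wrist');crop(p,180,130,160,115,5,'pics/w3.png')
p,d=capture('scene');crop(p,110,180,160,90,5,'pics/s3.png')
E
```

```text
time: 3.92
tool_pos: [0.4915, 0.3393, 0.0399]
tool_rot: [0.553, 0.441, -0.551, 0.443]
contact_force: [-0.5, -0.4, 0.0]
opening: 0.003
t 3.92 p [0.4915 0.3393 0.0399] yang -0.222 xax [ 0.004 -0.    -1.   ] F [-0.5 -0.4  0. ] op 0.0 q [ 0.49  0.68  1.78 -0.    0.68  0.72]
```

View pics/w3.png

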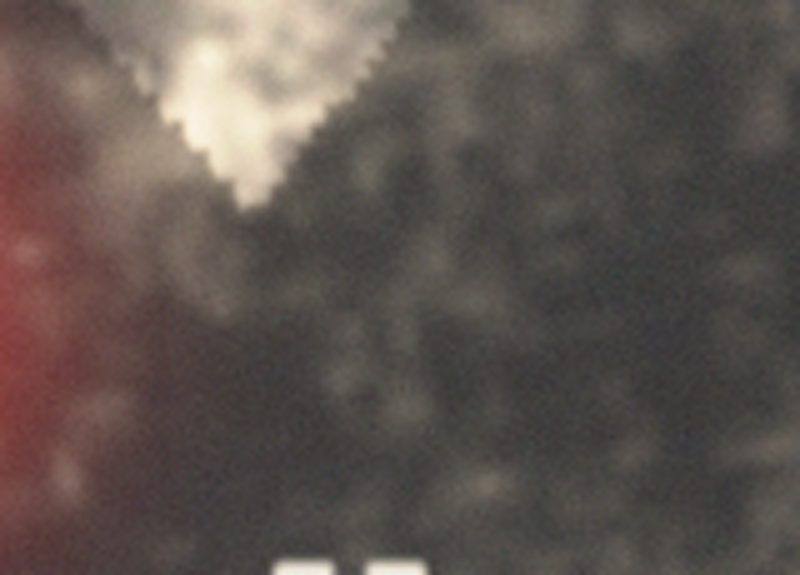

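View pics/s3.png

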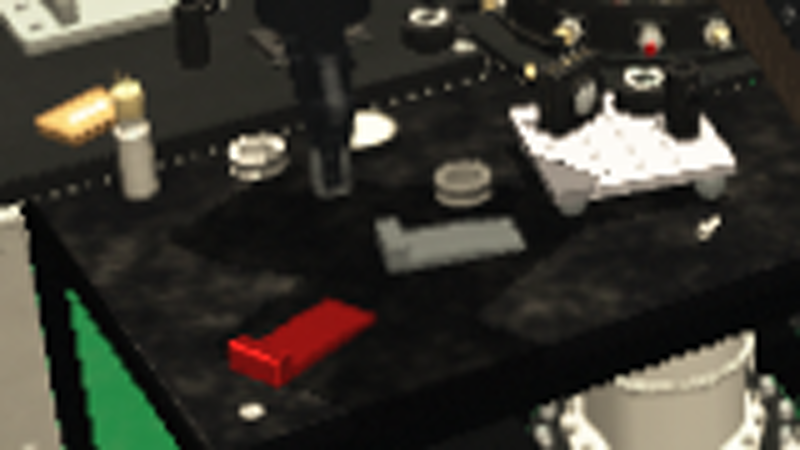

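```bash
python3 - <<'E'
from h import *
from plant import calibration
c=calibration('scene');u,v=proj(c,(.4915,.3393,.026));print((u-110)*5,(v-180)*5)
E
python3 -m creep '[{"gripper":0,"linear":[12,-3,0],"angular":[0,0,0]},{"gripper":0,"linear":[9,0,0],"angular":[0,0,0]},{"gripper":0,"linear":[0,0,0],"angular":[0,0,0]}]';python3 st.py
```

```text
336.0510799666191 229.8408228131339
time: 4.27
tool_pos: [0.4934, 0.3421, 0.0284]
tool_rot: [0.559, 0.439, -0.546, 0.443]
contact_force: [0.5, -0.1, 0.3]
opening: 0.001
t 4.27 p [0.4934 0.3421 0.0284] yang -0.222 xax [ 0.018  0.007 -1.   ] F [ 0.5 -0.1  0.3] op 0.0 q [ 0.5   0.69  1.79 -0.    0.64  0.72]
```

```bash
python3 - <<'E'
from h import *
from plant import capture,manip
s=manip.sense();print(s['joint_efforts'].round(1),s['qpos'].round(3),s['joint_velocities'].round(3),s['tool_pos'])
p,d=capture('scene');cv2.imwrite('pics/s4.png',p);crop(p,110,130,160,115,5,'pics/s4c.png')
p,d=capture('wrist');cv2.imwrite('pics/w4.png',p)
s=manip.sense();print(s['tool_pos'],s['time'])
E
```

```text
[ -0.  -64.7 -16.8  -0.   -0.3   0. ] [ 0.497  0.693  1.791 -0.004  0.639  0.723] [ 0.001 -0.038 -0.006  0.001  0.024  0.002] [0.49339348 0.34206092 0.02840299]
[0.49354696 0.34225149 0.02906822] 4.3667
```

View pics/s4.png

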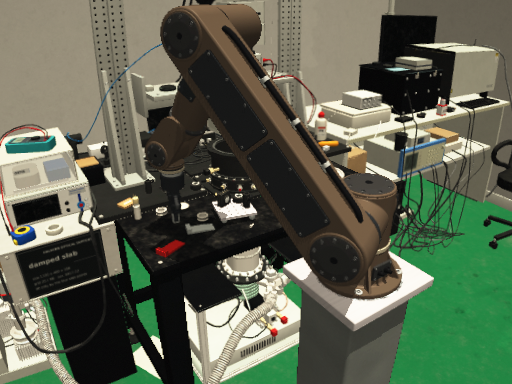

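View pics/s4c.png

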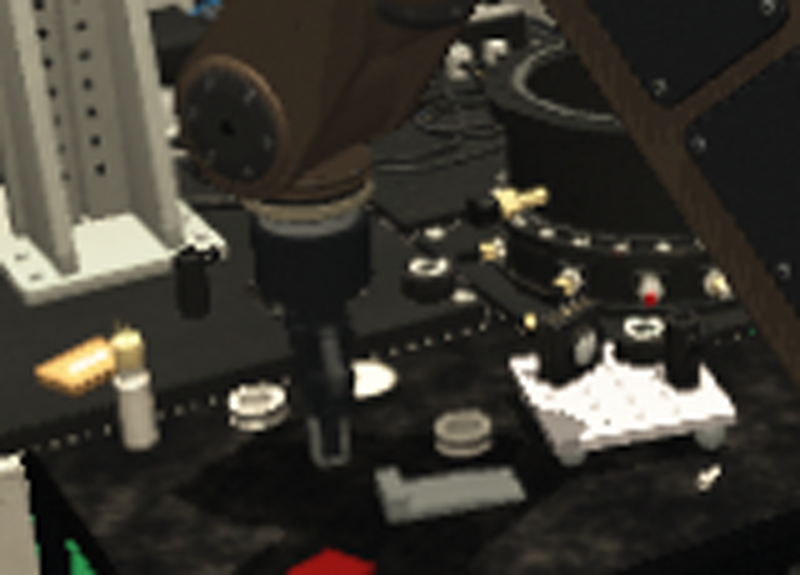

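View pics/w4.png

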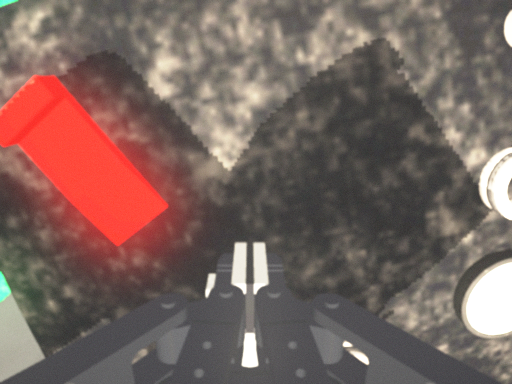

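```bash
python3 st.py; python3 - <<'E'
from h import *
from plant import capture,calibration,manip
c=calibration('scene');p,d=capture('scene')
s=manip.sense();tp=s['tool_pos'];print(tp)
for z in(0,-.014):print('pred',proj(c,tp+[0,0,z]))
for v in range(205,234,2):
  print(v,[tuple((atd(c,u,v,d[v,u])*1000).round().astype(int)) for u in(173,176,179)])
E
```

```text
t 4.37 p [0.4935 0.3423 0.0291] yang -0.222 xax [ 0.018  0.007 -1.   ] F [ 0.  -0.4 -0.7] op -0.0 q [ 0.5   0.69  1.79 -0.    0.64  0.72]
[0.49350035 0.34227186 0.02901177]
pred (np.float64(176.05603873250095), np.float64(225.17060044207298))
pred (np.float64(176.4461712852376), np.float64(228.84019358422302))
205 [(np.int64(443), np.int64(364), np.int64(132)), (np.int64(438), np.int64(356), np.int64(131)), (np.int64(429), np.int64(350), np.int64(134))]
207 [(np.int64(447), np.int64(364), np.int64(123)), (np.int64(433), np.int64(359), np.int64(127)), (np.int64(441), np.int64(346), np.int64(120))]
209 [(np.int64(454), np.int64(362), np.int64(112)), (np.int64(447), np.int64(354), np.int64(113)), (np.int64(442), np.int64(346), np.int64(113))]
211 [(np.int64(452), np.int64(363), np.int64(106)), (np.int64(462), np.int64(349), np.int64(98)), (np.int64(454), np.int64(342), np.int64(99))]
213 [(np.int64(455), np.int64(363), np.int64(98)), (np.int64(461), np.int64(350), np.int64(92)), (np.int64(613), np.int64(281), np.int64(3))]
215 [(np.int64(487), np.int64(351), np.int64(73)), (np.int64(477
[... 651 characters left out ...]
(np.int64(552), np.int64(331), np.int64(-2)), (np.int64(542), np.int64(324), np.int64(1)), (np.int64(540), np.int64(314), np.int64(-1))]
227 [(np.int64(534), np.int64(339), np.int64(1)), (np.int64(522), np.int64(332), np.int64(5)), (np.int64(526), np.int64(320), np.int64(-1))]
229 [(np.int64(523), np.int64(343), np.int64(0)), (np.int64(516), np.int64(335), np.int64(1)), (np.int64(511), np.int64(327), np.int64(1))]
231 [(np.int64(514), np.int64(348), np.int64(-2)), (np.int64(508), np.int64(339), np.int64(-1)), (np.int64(503), np.int64(330), np.int64(-2))]
233 [(np.int64(495), np.int64(355), np.int64(2)), (np.int64(490), np.int64(347), np.int64(2)), (np.int64(486), np.int64(338), np.int64(1))]
```

```bash
python3 - <<'E'
from h import *
from plant import capture,calibration,manip
from scipy.spatial.transform import Rotation as Ro
s=manip.sense();R=Ro.from_quat(s['tool_rot']).as_matrix();tp=s['tool_pos']
c=calibration('wrist');p,d=capture('wrist');print(s['time'],tp)
T=c['camera_from_world'];o=-T[:3,:3].T@T[:3,3];print('cam rel tool',R.T@(o-tp),'cam axis in tool',(R.T@T[:3,:3].T).round(3))
for q in[(150,80),(230,100),(330,120),(400,150)]:print('table',atd(c,*q,d[q[1],q[0]]).round(4))
for a in(-.05,-.02,0,.007,.014):print(a,proj(c,tp+R[:,0]*a))
for v in range(236,300,6):
  print(v,d[v,245],[(R.T@(atd(c,u,v,d[v,u])-tp)*1000).round().astype(int).tolist() for u in(238,245,262)])
E
```

```text
4.4167 [0.49350035 0.34227186 0.02901177]
cam rel tool [-0.15548338 -0.00019415 -0.07888801] cam axis in tool [[ 0.    -0.306  0.952]
 [ 1.     0.001 -0.   ]
 [-0.001  0.952  0.306]]
table [ 0.4607  0.4342 -0.0017]
table [ 0.4995  0.4146 -0.0009]
table [ 5.498e-01  3.926e-01 -4.000e-04]
table [0.5859 0.3681 0.0008]
-0.05 (np.float64(249.8430025965055), np.float64(309.88804685796464))
-0.02 (np.float64(249.80419701357457), np.float64(268.50848528489064))
0 (np.float64(249.78501716971564), np.float64(248.32920718827157))
0.007 (np.float64(249.77921812819838), np.float64(242.2615188061758))
0.014 (np.float64(249.77381618378737), np.float64(236.6230082884512))
236 0.2010097 [[29, -7, 6], [28, -3, 6], [29, 7, 7]]
242 0.20280711 [[29, -7, 10], [29, -3, 10], [29, 7, 10]]
248 0.14699584 [[-24, -5, -12], [-23, -2, -12], [-22, 5, -11]]
254 0.14188784 [[-29, -5, -12], [-28, -2, -12], [-28, 5, -12]]
260 0.13754007 [[-33, -5, -11], [-33, -2, -11], [-33, 5, -12]]
266 0.13203022 [[-38, -5, -12], [-38, -2, -12], [-38, 5, -12]]
272 0.12741777 [[-43, -4, -12], [-43, -2, -12], [-43, 5, -12]]
278 0.12358547 [[-47, -4, -12], [-47, -2, -12], [-46, 4, -11]]
284 0.12108584 [[-51, -4, -12], [-50, -2, -11], [-51, 4, -12]]
290 0.12057489 [[-55, -4, -12], [-51, -2, -9], [-55, 4, -12]]
296 0.12089768 [[-59, -4, -13], [-52, -2, -7], [-60, 4, -13]]
```

```bash
python3 -m creep '[{"gripper":0,"linear":[0,0,0],"angular":[0,0,0]},{"gripper":0,"linear":[0,0,0],"angular":[0,0,0]}]';python3 st.py;python3 -m creep '[{"gripper":0,"linear":[4,0,0],"angular":[0,0,0]},{"gripper":0,"linear":[0,0,0],"angular":[0,0,0]}]';python3 st.py
```

```text
time: 4.63
tool_pos: [0.4936, 0.3425, 0.0297]
tool_rot: [0.559, 0.439, -0.546, 0.444]
contact_force: [-0.2, 0.0, 0.6]
opening: -0.001
t 4.63 p [0.4936 0.3425 0.0297] yang -0.222 xax [ 0.019  0.007 -1.   ] F [-0.2  0.   0.6] op -0.0 q [ 0.5   0.69  1.79 -0.    0.64  0.72]
time: 4.8
tool_pos: [0.4939, 0.3426, 0.0258]
tool_rot: [0.559, 0.439, -0.545, 0.444]
contact_force: [0.3, -1.1, -0.5]
opening: 0.003
t 4.8 p [0.4939 0.3426 0.0258] yang -0.222 xax [ 0.019  0.008 -1.   ] F [ 0.3 -1.1 -0.5] op 0.0 q [ 0.5   0.7   1.79 -0.    0.63  0.72]
```

```bash
python3 -m creep '[{"gripper":0,"linear":[0,-6,0],"angular":[0,-0.012,-0.017]},{"gripper":0,"linear":[4,0,0],"angular":[0,0,0]},{"gripper":0,"linear":[0,0,0],"angular":[0,0,0]}]';python3 st.py;python3 -m creep '[{"gripper":0,"linear":[3,0,0],"angular":[0,0,0]},{"gripper":0,"linear":[0,0,0],"angular":[0,0,0]}]';python3 st.py
```

```text
time: 5.05
tool_pos: [0.4873, 0.3441, 0.0211]
tool_rot: [-0.551, -0.442, 0.553, -0.441]
contact_force: [0.6, -0.9, 0.1]
opening: 0.001
t 5.05 p [0.4873 0.3441 0.0211] yang -0.222 xax [-0.002 -0.001 -1.   ] F [ 0.6 -0.9  0.1] op 0.0 q [0.5  0.71 1.79 0.   0.65 0.73]
time: 5.22
tool_pos: [0.4871, 0.3442, 0.0176]
tool_rot: [-0.551, -0.442, 0.553, -0.441]
contact_force: [-0.3, -0.2, 0.5]
opening: -0.002
t 5.22 p [0.4871 0.3442 0.0176] yang -0.222 xax [-0.003 -0.001 -1.   ] F [-0.3 -0.2  0.5] op -0.0 q [0.5  0.71 1.79 0.   0.64 0.73]
```

```bash
python3 -m creep '[{"gripper":0,"linear":[3,0,0],"angular":[0,0,0]},{"gripper":0,"linear":[0,0,0],"angular":[0,0,0]}]';python3 -m creep '[{"gripper":0,"linear":[2,0,0],"angular":[0,0,0]},{"gripper":0,"linear":[0,0,0],"angular":[0,0,0]}]'
python3 - <<'E'
from h import *
from plant import capture
p,d=capture('scene');crop(p,150,190,80,58,10,'pics/s5.png')
E
```

```text
time: 5.38
tool_pos: [0.487, 0.3441, 0.0141]
tool_rot: [-0.551, -0.442, 0.553, -0.441]
contact_force: [0.3, -0.6, -0.4]
opening: -0.0
time: 5.55
tool_pos: [0.487, 0.3441, 0.0117]
tool_rot: [-0.551, -0.442, 0.553, -0.441]
contact_force: [0.0, -1.3, 0.7]
opening: 0.002
```

View pics/s5.png

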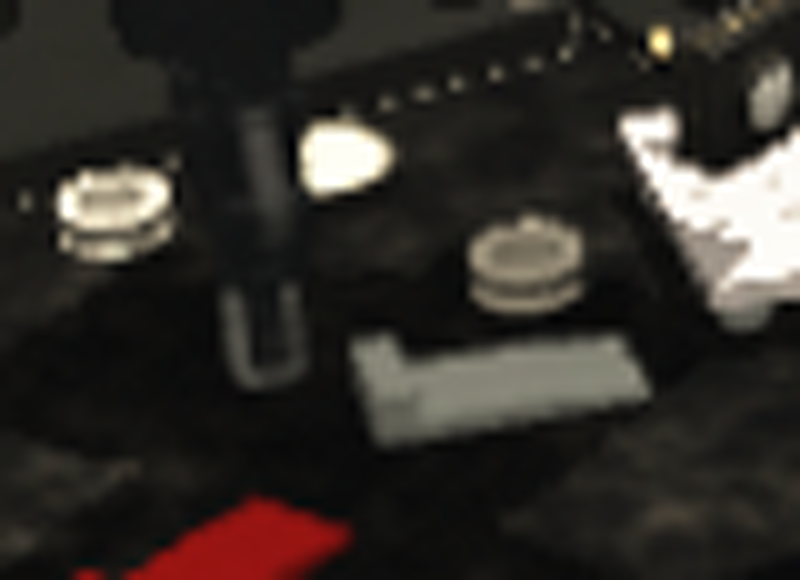

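```bash
python3 -m creep '[{"gripper":0,"linear":[5,0,0],"angular":[0,0,0]},{"gripper":0,"linear":[5,0,0],"angular":[0,0,0]},{"gripper":0,"linear":[0,0,0],"angular":[0,0,0]}]'
python3 - <<'E'
from h import *
from plant import capture,calibration,manip
s=manip.sense();print(s['tool_pos'],s['contact_force'].round(1))
c=calibration('scene');p,d=capture('scene');crop(p,150,190,80,58,10,'pics/s6.png')
for v in range(217,240,1):
  print(v,[(atd(c,u,v,d[v,u])*1000).round().astype(int).tolist() for u in(173,176,179)])
E
```

```text
time: 5.85
tool_pos: [0.4873, 0.3442, 0.0013]
tool_rot: [-0.551, -0.442, 0.553, -0.441]
contact_force: [-0.3, 0.3, 0.0]
opening: -0.004
[0.48732126 0.34415895 0.00134068] [-0.3  0.3  0. ]
217 [[461, 362, 80], [436, 361, 92], [439, 350, 87]]
218 [[466, 360, 74], [435, 362, 89], [447, 347, 79]]
219 [[465, 361, 71], [441, 360, 82], [448, 347, 75]]
220 [[465, 361, 68], [456, 355, 70], [454, 346, 68]]
221 [[460, 363, 67], [459, 354, 64], [458, 344, 62]]
222 [[484, 355, 49], [472, 349, 53], [558, 306, -1]]
223 [[484, 356, 46], [475, 349, 48], [551, 309, 0]]
224 [[489, 354, 39], [477, 348, 43], [473, 339, 42]]
225 [[486, 355, 37], [478, 348, 39], [472, 340, 39]]
226 [[488, 355, 33], [477, 349, 36], [473, 340, 35]]
227 [[492, 354, 26], [473, 351, 34], [470, 342, 33]]
228 [[493, 354, 22], [475, 350, 30], [473, 341, 28]]
229 [[523, 343, 0], [474, 351, 27], [475, 341, 23]]
230 [[518, 346, 0], [477, 350, 21], [481, 339, 16]]
231 [[515, 347, -3], [478, 350, 17], [496, 333, 2]]
232 [[502, 352, 2], [502, 342, -2], [494, 334, 0]]
233 [[494, 356, 3], [493, 345, 0], [491, 336, -2]]
234 [[488, 358, 3], [483, 350, 3], [485, 339, -2]]
235 [[483, 360, 3], [479, 352, 2], [470, 344, 4]]
236 [[474, 364, 5], [472, 355, 3], [467, 346, 2]]
237 [[469, 366, 4], [463, 358, 4], [461, 349, 2]]
238 [[463, 369, 4], [453, 362, 7], [455, 351, 2]]
239 [[456, 372, 5], [452, 363, 4], [447, 355, 4]]
```

View pics/s6.png

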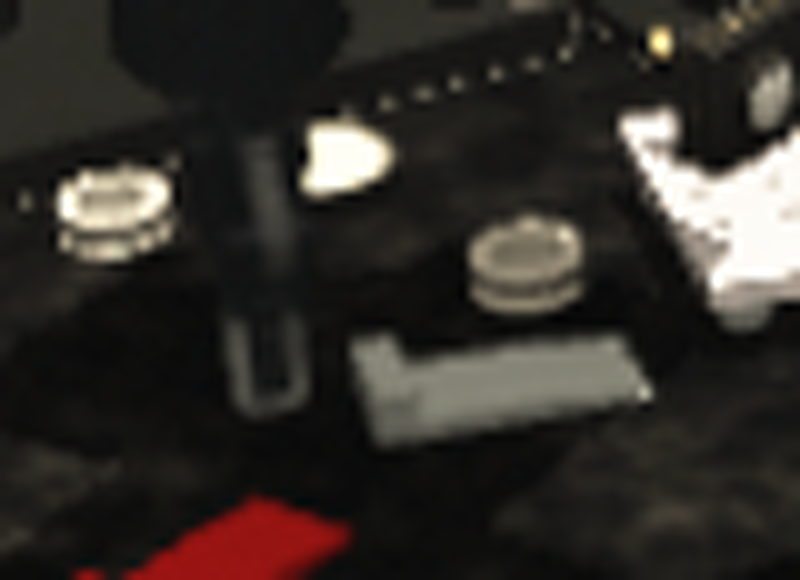

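```bash
python3 -m creep '[{"gripper":0,"linear":[4,0,0],"angular":[0,0,0]},{"gripper":0,"linear":[0,0,0],"angular":[0,0,0]}]';python3 -m creep '[{"gripper":0,"linear":[3,0,0],"angular":[0,0,0]},{"gripper":0,"linear":[0,0,0],"angular":[0,0,0]}]'
python3 -m creep '[{"gripper":0,"linear":[2,0,0],"angular":[0,0,0]},{"gripper":0,"linear":[0,0,0],"angular":[0,0,0]}]'
python3 - <<'E'
from h import *
from plant import capture,calibration,manip
c=calibration('scene');p,d=capture('scene');crop(p,150,190,80,58,10,'pics/s7.png')
for v in range(226,240,1):
  print(v,[(atd(c,u,v,d[v,u])*1000).round().astype(int).tolist() for u in(173,176,179)])
E
```

```text
time: 6.07
tool_pos: [0.4874, 0.3442, -0.0028]
tool_rot: [-0.551, -0.442, 0.553, -0.441]
contact_force: [0.2, -0.5, -0.7]
opening: 0.0
time: 6.23
tool_pos: [0.4874, 0.3442, -0.0062]
tool_rot: [-0.551, -0.442, 0.553, -0.441]
contact_force: [0.7, 0.8, 0.1]
opening: -0.003
time: 6.4
tool_pos: [0.4874, 0.3442, -0.0084]
tool_rot: [-0.551, -0.442, 0.553, -0.441]
contact_force: [-0.2, 0.2, -0.6]
opening: -0.0
226 [[490, 355, 32], [475, 350, 37], [475, 339, 34]]
227 [[495, 353, 25], [478, 349, 32], [475, 340, 30]]
228 [[493, 354, 22], [480, 348, 27], [472, 341, 29]]
229 [[525, 343, -1], [472, 352, 28], [472, 342, 25]]
230 [[518, 346, -1], [477, 351, 22], [473, 341, 20]]
231 [[512, 348, 0], [473, 352, 20], [477, 341, 14]]
232 [[500, 353, 3], [477, 351, 14], [475, 342, 12]]
233 [[497, 354, 1], [481, 350, 8], [478, 341, 6]]
234 [[492, 357, 1], [484, 349, 2], [481, 340, 1]]
235 [[479, 362, 5], [475, 353, 4], [477, 342, -1]]
236 [[479, 362, 1], [471, 355, 3], [466, 346, 2]]
237 [[467, 367, 5], [463, 358, 4], [462, 348, 2]]
238 [[468, 367, 1], [454, 362, 6], [455, 351, 3]]
239 [[462, 370, 1], [455, 362, 2], [449, 354, 3]]
```

View pics/s7.png

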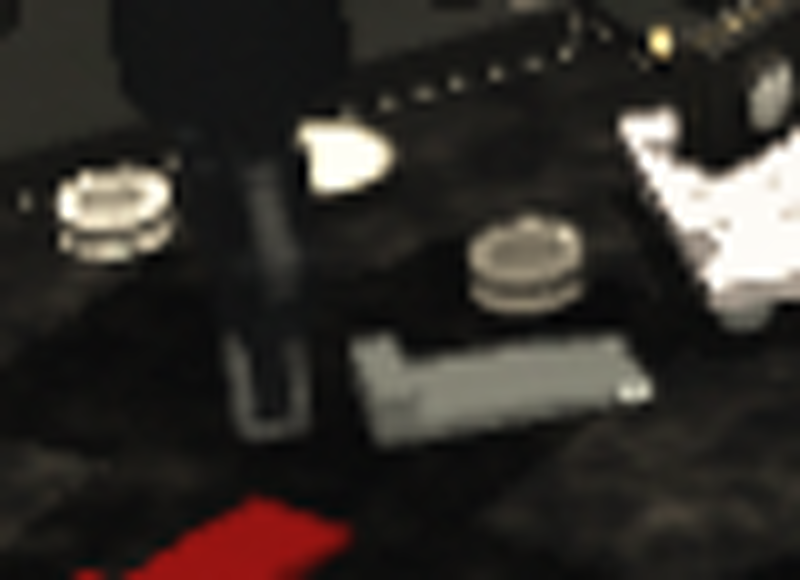

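```bash
python3 -m creep '[{"gripper":0,"linear":[0,1,8],"angular":[0,0,0]},{"gripper":0,"linear":[0,0,8],"angular":[0,0,0]},{"gripper":0,"linear":[0,0,4],"angular":[0,0,0]},{"gripper":0,"linear":[0,0,0],"angular":[0,0,0]}]';python3 st.py;python3 -m creep '[{"gripper":0,"linear":[0,0,5],"angular":[0,0,0]},{"gripper":0,"linear":[0,0,5],"angular":[0,0,0]}]';python3 st.py
python3 - <<'E'
from h import *
from plant import capture
p,d=capture('scene');crop(p,150,190,80,58,10,'pics/s8.png')
E
```

```text
time: 6.78
tool_pos: [0.4836, 0.3225, -0.008]
tool_rot: [-0.551, -0.442, 0.553, -0.442]
contact_force: [-0.0, -0.1, -0.2]
opening: -0.002
t 6.78 p [ 0.4836  0.3225 -0.008 ] yang -0.221 xax [-0.002 -0.001 -1.   ] F [-0.  -0.1 -0.2] op -0.0 q [0.47 0.74 1.84 0.   0.57 0.7 ]
time: 6.95
tool_pos: [0.4816, 0.3122, -0.0078]
tool_rot: [-0.552, -0.442, 0.553, -0.442]
contact_force: [-0.2, 0.5, -0.2]
opening: 0.002
t 6.95 p [ 0.4816  0.3122 -0.0078] yang -0.222 xax [-0.001 -0.    -1.   ] F [-0.2  0.5 -0.2] op 0.0 q [0.46 0.73 1.86 0.   0.55 0.68]
```

View pics/s8.png

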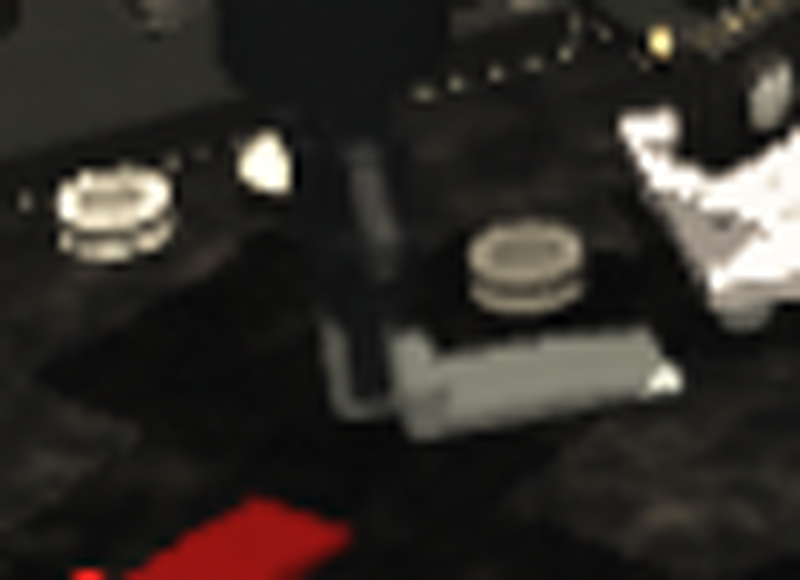

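```bash
python3 -m creep '[{"gripper":0,"linear":[0,0,6],"angular":[0,0,0]},{"gripper":0,"linear":[0,0.3,8],"angular":[0,0,0]},{"gripper":0,"linear":[0,0.3,8],"angular":[0,0,0]},{"gripper":0,"linear":[0,0.3,8],"angular":[0,0,0]},{"gripper":0,"linear":[0,0,6],"angular":[0,0,0]},{"gripper":0,"linear":[0,0,0],"angular":[0,0,0]}]';python3 st.py
python3 - <<'E'
from h import *
from plant import capture
p,d=capture('scene');crop(p,150,190,80,58,10,'pics/s9.png')
p,d=capture('top');np.savez('top9.npz',p=p,d=d);crop(p,140,170,100,70,8,'pics/t9.png')
E
```

```text
time: 7.5
tool_pos: [0.4733, 0.272, -0.0076]
tool_rot: [-0.552, -0.442, 0.553, -0.441]
contact_force: [0.0, 1.3, -0.8]
opening: -0.001
t 7.5 p [ 0.4733  0.272  -0.0076] yang -0.222 xax [-0.001 -0.001 -1.   ] F [ 0.   1.3 -0.8] op -0.0 q [ 0.4   0.71  1.93 -0.    0.5   0.62]
```

View pics/s9.png

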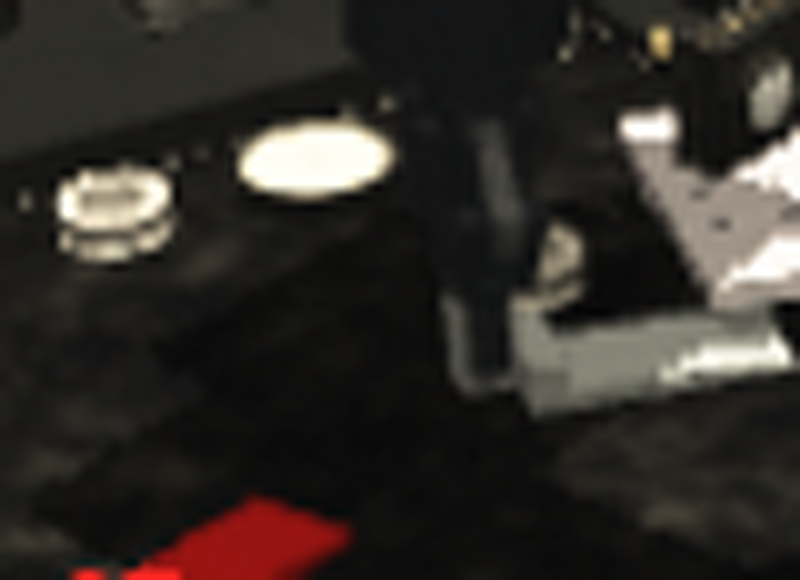

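View pics/t9.png

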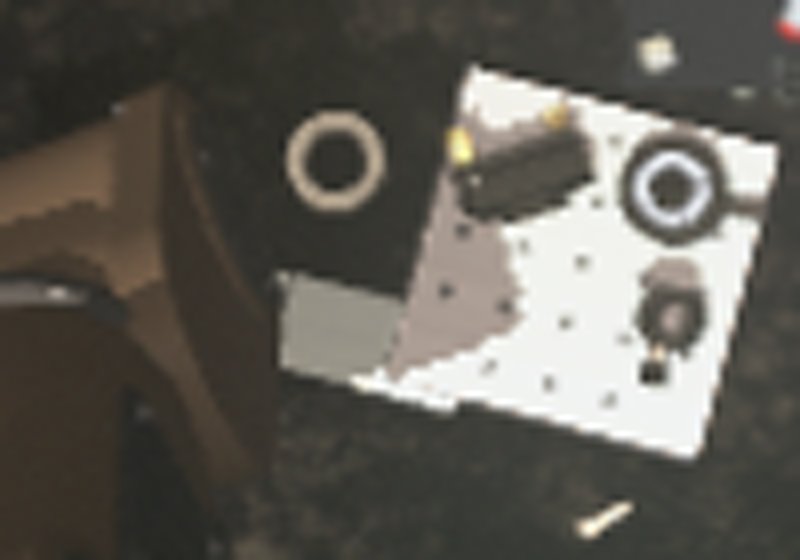

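```bash
python3 - <<'E'
from h import *
from plant import calibration
c=calibration('top');f=lambda x,y:((x+.5)/8-.5+140,(y+.5)/8-.5+170)
A=atz(c,*f(405,300),.006)[:2];B=atz(c,*f(288,272),.0062)[:2]
C=atz(c,*f(455,410),.002)[:2];E=atz(c,*f(283,371),.0062)[:2]
print(A,B,C,E);foot=np.array([.4584,.1825])
for P,Q in((B,A),(E,C)):
  d=(Q-P)/np.linalg.norm(Q-P);n=np.array([-d[1],d[0]]);print('yaw',np.arctan2(d[1],d[0]),'foot off edge',(foot-P)@n, (foot-Q)@d)
pl=[atz(c,*f(*q),.034) for q in[(474,66),(779,148),(697,460),(388,380)]];print(np.round(pl,4),np.mean(pl,0))
E
```

```text
[0.47836259 0.19753418] [0.48887811 0.24631247] [0.43372489 0.17621423] [0.44817216 0.24708172]
yaw -1.7831248565025097 foot off edge -0.016346029696653976 0.018903404693760874
yaw -1.7719036684673886 foot off edge 0.02292219619138694 -0.011088049787744237
[[0.5725 0.1679 0.034 ]
 [0.5416 0.0439 0.034 ]
 [0.416  0.0739 0.034 ]
 [0.4453 0.1989 0.034 ]] [0.49386447 0.12112694 0.034     ]
```

```bash
python3 -m creep '[{"gripper":0,"linear":[0,0.3,5],"angular":[0,0,0]},{"gripper":0,"linear":[0,0.3,5],"angular":[0,0,0]},{"gripper":0,"linear":[0,0.3,5],"angular":[0,0,0]},{"gripper":0,"linear":[0,0.3,5],"angular":[0,0,0]}]';python3 st.py;python3 -m creep '[{"gripper":0,"linear":[0,0,4],"angular":[0,0,0]},{"gripper":0,"linear":[0,0,4],"angular":[0,0,0]}]';python3 st.py
```

```text
time: 7.93
tool_pos: [0.4708, 0.253, -0.0075]
tool_rot: [0.552, 0.442, -0.552, 0.442]
contact_force: [0.9, 2.3, -0.8]
opening: -0.002
t 7.93 p [ 0.4708  0.253  -0.0075] yang -0.22 xax [ 0.001  0.    -1.   ] F [ 0.9  2.3 -0.8] op -0.0 q [0.37 0.7  1.96 0.   0.48 0.59]
time: 8.1
tool_pos: [0.4691, 0.2444, -0.0074]
tool_rot: [0.552, 0.442, -0.551, 0.442]
contact_force: [-0.9, 2.4, -0.5]
opening: -0.001
t 8.1 p [ 0.4691  0.2444 -0.0074] yang -0.22 xax [ 0.001  0.001 -1.   ] F [-0.9  2.4 -0.5] op -0.0 q [0.36 0.7  1.97 0.   0.47 0.58]
```

```bash
python3 -m creep '[{"gripper":0,"linear":[0,0,4],"angular":[0,0,0]},{"gripper":0,"linear":[0,0,4],"angular":[0,0,0]}]';python3 st.py;python3 -m creep '[{"gripper":0,"linear":[0,0,4],"angular":[0,0,0]},{"gripper":0,"linear":[0,0,0],"angular":[0,0,0]}]';python3 st.py
python3 - <<'E'
from h import *
from plant import capture
p,d=capture('scene');crop(p,150,190,80,58,10,'pics/s10.png')
p,d=capture('top');crop(p,140,170,100,70,8,'pics/t10.png')
E
```

```text
time: 8.27
tool_pos: [0.4674, 0.2359, -0.0074]
tool_rot: [0.553, 0.442, -0.551, 0.442]
contact_force: [0.7, 3.3, -0.8]
opening: -0.002
t 8.27 p [ 0.4674  0.2359 -0.0074] yang -0.221 xax [ 0.002  0.001 -1.   ] F [ 0.7  3.3 -0.8] op -0.0 q [0.34 0.69 1.99 0.   0.46 0.56]
time: 8.43
tool_pos: [0.4663, 0.2309, -0.0074]
tool_rot: [0.553, 0.442, -0.551, 0.442]
contact_force: [-1.3, -0.0, 0.6]
opening: -0.001
t 8.43 p [ 0.4663  0.2309 -0.0074] yang -0.221 xax [ 0.002  0.001 -1.   ] F [-1.3 -0.   0.6] op -0.0 q [0.33 0.69 2.   0.   0.45 0.55]
```

View pics/s10.png

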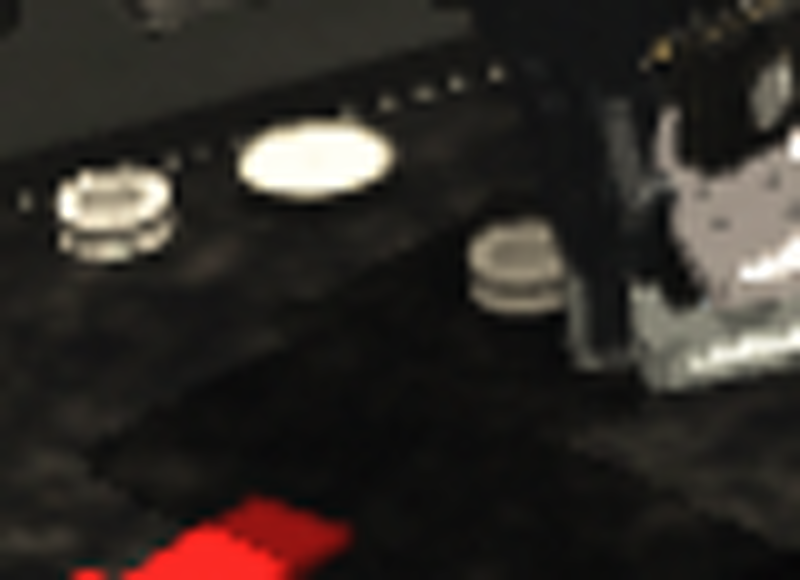

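View pics/t10.png

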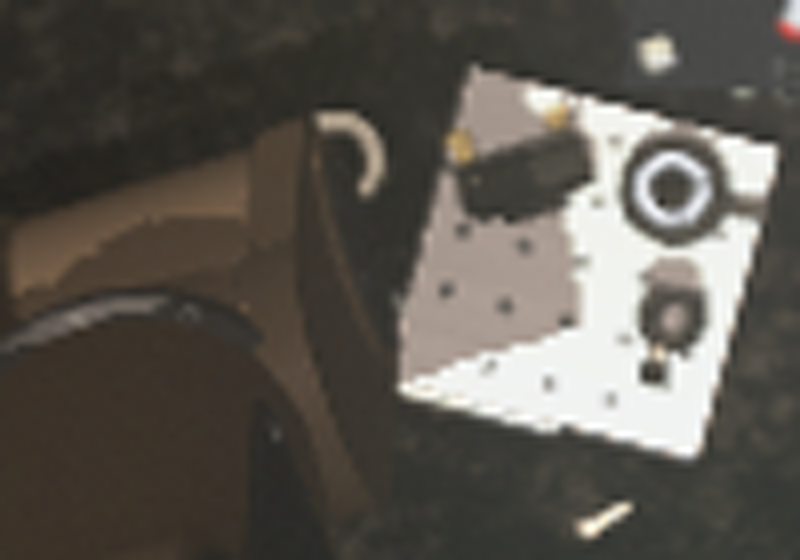

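```bash
python3 -m creep '[{"gripper":0,"linear":[0,0,-8],"angular":[0,0,0]},{"gripper":0,"linear":[0,0,-15],"angular":[0,0,0]},{"gripper":0,"linear":[-20,0,-15],"angular":[0,0,0]},{"gripper":0,"linear":[-40,0,-20],"angular":[0,0,0]},{"gripper":0,"linear":[-40,0,-30],"angular":[0,0,0]},{"gripper":0,"linear":[0,0,-30],"angular":[0,0,0]},{"gripper":0,"linear":[0,0,0],"angular":[0,0,0]}]';python3 st.py
python3 - <<'E'
from h import *
from plant import capture,calibration
import pickle
c=calibration('wrist');p,d=capture('wrist');pickle.dump((c,p,d),open('w11.pkl','wb'));cv2.imwrite('pics/w11.png',p)
p,d=capture('scene');crop(p,170,170,80,58,10,'pics/s11.png')
p,d=capture('top');crop(p,140,170,100,70,8,'pics/t11.png')
E
```

```text
time: 9.12
tool_pos: [0.4921, 0.3519, 0.0904]
tool_rot: [-0.552, -0.442, 0.553, -0.441]
contact_force: [-1.3, -0.4, -0.7]
opening: 0.001
t 9.12 p [0.4921 0.3519 0.0904] yang -0.223 xax [-0.002  0.    -1.   ] F [-1.3 -0.4 -0.7] op 0.0 q [0.51 0.61 1.73 0.   0.8  0.73]
```

View pics/w11.png

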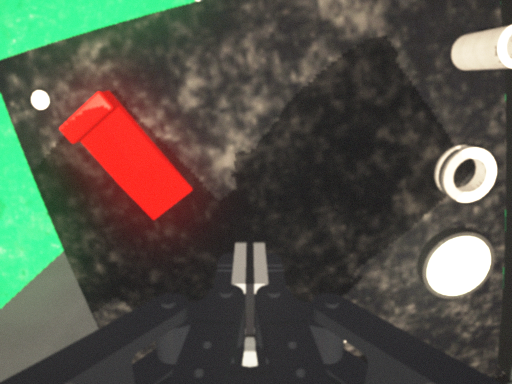

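View pics/s11.png

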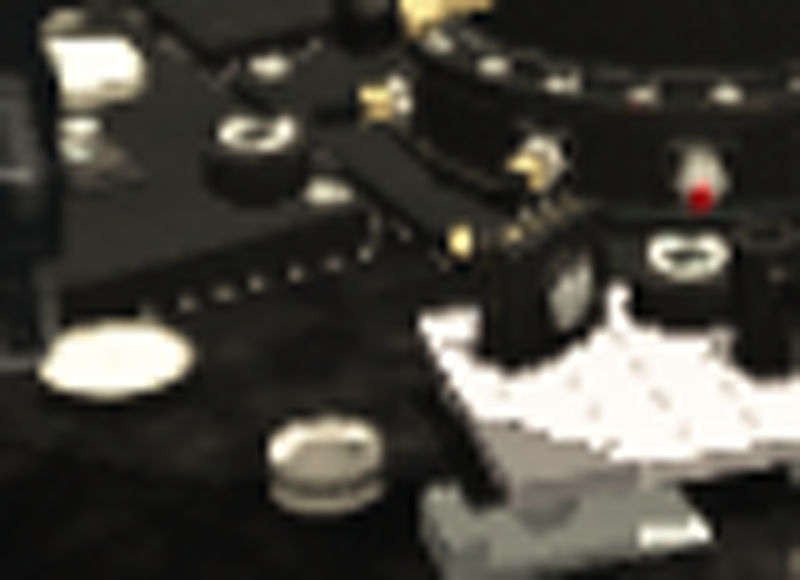

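View pics/t11.png

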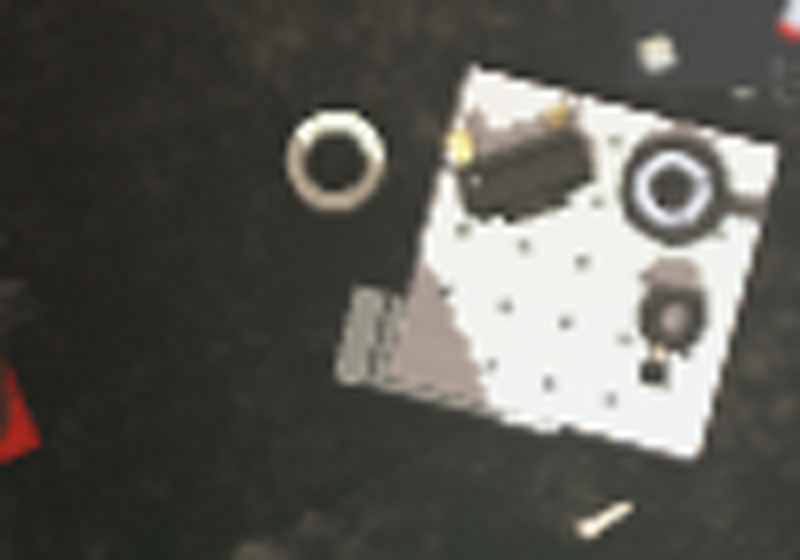

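```bash
python3 - <<'E'
from h import *
from plant import calibration
c=calibration('top');f=lambda x,y:((x+.5)/8-.5+140,(y+.5)/8-.5+170)
H=np.array([atz(c,*f(*q),.018)[:2] for q in[(357,285),(336,383)]]);print(H,np.linalg.norm(H[0]-H[1]))
b=H.mean(0)
pl=np.array([atz(c,*f(*q),.034) for q in[(474,66),(779,148),(697,460),(388,380)]]);ctr=pl.mean(0)[:2]
x=np.array([.971,-.24]);y=np.array([.24,.971]);foot=ctr-.05*x+.05*y;print(ctr,foot)
for yaw in(-1.78,np.arctan2(*(H[0]-H[1])[::-1])-np.pi/2):
  d=np.array([np.cos(yaw),np.sin(yaw)]);n=np.array([-d[1],d[0]]);print(yaw,'foot in shim x,y',-.045+(foot-b)@d,(foot-b)@n)
print('corner press',foot)
E
```

```text
[[0.48372318 0.2154205 ]
 [0.44370914 0.22280813]] 0.04069030432211206
[0.49386447 0.12112694] [0.45731447 0.18167694]
-1.78 foot in shim x,y -0.007049376486677909 0.0015129175594316966
-1.7533663959310406 foot in shim x,y -0.007022546123275401 0.0005017386100430465
corner press [0.45731447 0.18167694]
```

```bash
python3 -m creep '[{"gripper":0,"linear":[0,3,35],"angular":[0,0,0]},{"gripper":0,"linear":[0,0,38],"angular":[0,0,0]},{"gripper":0,"linear":[0,0,38],"angular":[0,0,0]},{"gripper":0,"linear":[0,0,35],"angular":[0,0,0]},{"gripper":0,"linear":[0,0,22],"angular":[0,0,0]},{"gripper":0,"linear":[0,0,0],"angular":[0,0,0]}]';python3 st.py;python3 -m creep '[{"gripper":0,"linear":[20,0,0],"angular":[0,0,0]},{"gripper":0,"linear":[20,0,0],"angular":[0,0,0]},{"gripper":0,"linear":[0,0,0],"angular":[0,0,0]}]';python3 st.py
python3 - <<'E'
from h import *
from plant import capture
p,d=capture('scene');crop(p,170,170,80,58,10,'pics/s12.png')
E
```

```text
time: 9.77
tool_pos: [0.449, 0.1749, 0.0843]
tool_rot: [-0.546, -0.444, 0.558, -0.439]
contact_force: [0.7, -0.4, -0.0]
opening: -0.001
t 9.77 p [0.449  0.1749 0.0843] yang -0.223 xax [-0.017 -0.006 -1.   ] F [ 0.7 -0.4 -0. ] op -0.0 q [ 0.24  0.5   2.03 -0.    0.64  0.46]
time: 10.02
tool_pos: [0.4474, 0.172, 0.043]
tool_rot: [-0.547, -0.442, 0.56, -0.437]
contact_force: [-1.1, 0.1, -0.5]
opening: 0.001
t 10.02 p [0.4474 0.172  0.043 ] yang -0.229 xax [-0.019 -0.006 -1.   ] F [-1.1  0.1 -0.5] op 0.0 q [ 0.23  0.57  2.06 -0.    0.53  0.46]
```

View pics/s12.png

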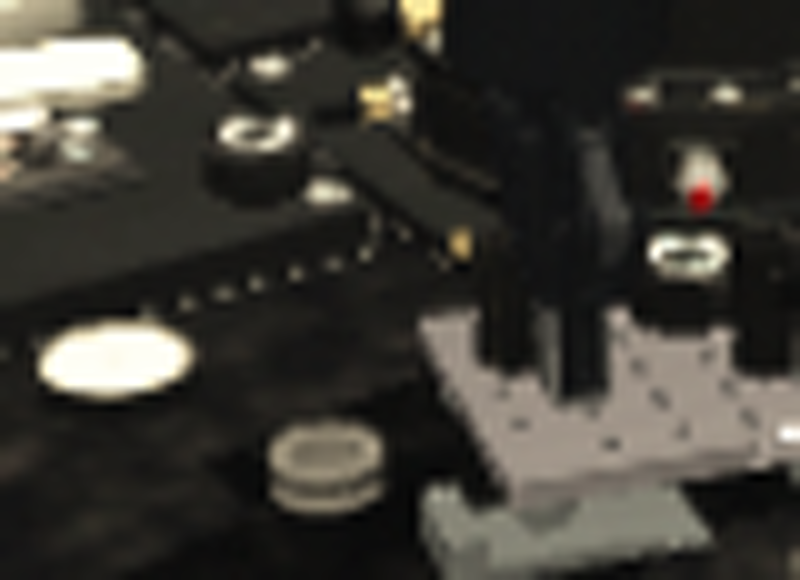

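```bash
python3 -m creep '[{"gripper":0,"linear":[0,7,-11],"angular":[0,0.010,0.017]},{"gripper":0,"linear":[6,0,0],"angular":[0,0,0]},{"gripper":0,"linear":[6,0,0],"angular":[0,0,0]},{"gripper":0,"linear":[0,0,0],"angular":[0,0,0]}]';python3 st.py
python3 - <<'E'
from h import *
from plant import capture
p,d=capture('scene');crop(p,170,170,80,58,10,'pics/s13.png')
E
```

```text
time: 10.4
tool_pos: [0.459, 0.1834, 0.0327]
tool_rot: [0.555, 0.439, -0.552, 0.441]
contact_force: [0.5, 0.9, -1.0]
opening: -0.003
t 10.4 p [0.459  0.1834 0.0327] yang -0.228 xax [ 0.004  0.001 -1.   ] F [ 0.5  0.9 -1. ] op -0.0 q [ 0.25  0.6   2.05 -0.    0.5   0.47]
```

View pics/s13.png

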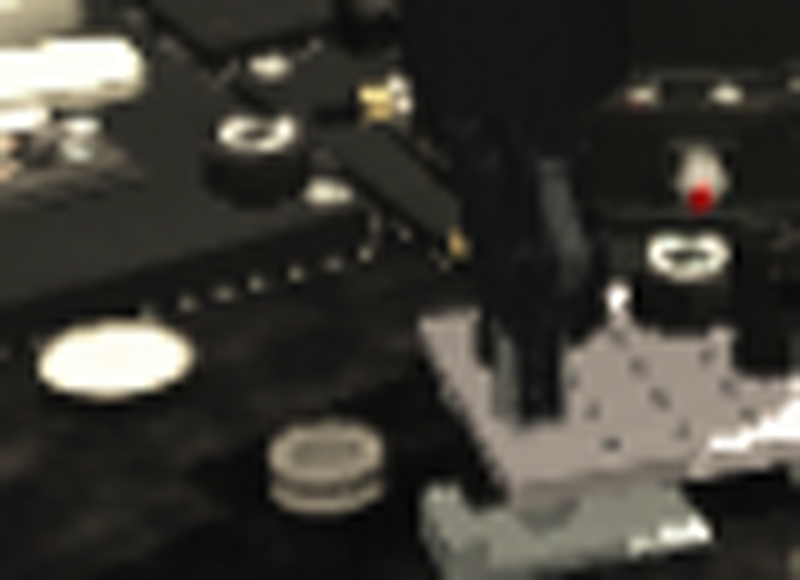

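Tip is about 12 mm above the corner; lower in small steps, watching the force.

```bash
python3 -m creep '[{"gripper":0,"linear":[5,0,0],"angular":[0,0,0]},{"gripper":0,"linear":[0,0,0],"angular":[0,0,0]}]';python3 -m creep '[{"gripper":0,"linear":[3,0,0],"angular":[0,0,0]},{"gripper":0,"linear":[0,0,0],"angular":[0,0,0]}]';python3 -m creep '[{"gripper":0,"linear":[2,0,0],"angular":[0,0,0]}]';python3 -m creep '[{"gripper":0,"linear":[1,0,0],"angular":[0,0,0]}]'
```

```text
time: 10.62
tool_pos: [0.4591, 0.1837, 0.0281]
tool_rot: [0.555, 0.439, -0.552, 0.441]
contact_force: [-0.0, -0.5, -1.8]
opening: -0.0
time: 10.78
tool_pos: [0.459, 0.1836, 0.025]
tool_rot: [0.555, 0.439, -0.552, 0.441]
contact_force: [-0.2, 0.8, 0.4]
opening: 0.002
time: 10.87
tool_pos: [0.4591, 0.1837, 0.0231]
tool_rot: [0.555, 0.439, -0.552, 0.441]
contact_force: [0.7, 0.7, 0.2]
opening: -0.003
time: 10.95
tool_pos: [0.4591, 0.1836, 0.0219]
tool_rot: [0.555, 0.439, -0.552, 0.441]
contact_force: [-0.1, -0.5, 0.2]
opening: -0.002
```

```bash
for i in 1 ; do python3 -m creep '[{"gripper":0,"linear":[1,0,0],"angular":[0,0,0]}]'; done|grep -E 'pos|force'; python3 -m creep '[{"gripper":0,"linear":[1,0,0],"angular":[0,0,0]}]'|grep -E 'pos|force'; python3 -m creep '[{"gripper":0,"linear":[1,0,0],"angular":[0,0,0]}]'|grep -E 'pos|force'
```

```text
tool_pos: [0.4592, 0.1836, 0.0208]
contact_force: [-1.9, 1.6, 11.0]
tool_pos: [0.4592, 0.1837, 0.0205]
contact_force: [-6.7, 0.2, 29.6]
tool_pos: [0.4592, 0.1837, 0.0205]
contact_force: [-5.8, -1.4, 25.8]
```

```bash
python3 -m creep '[{"gripper":0,"linear":[0.4,0,0],"angular":[0,0,0]}]'|grep -E 'pos|force';python3 -m creep '[{"gripper":0,"linear":[0.4,0,0],"angular":[0,0,0]},{"gripper":0,"linear":[0.4,0,0],"angular":[0,0,0]}]'|grep -E 'pos|force';python3 -m creep '[{"gripper":0,"linear":[0.4,0,0],"angular":[0,0,0]},{"gripper":0,"linear":[0.4,0,0],"angular":[0,0,0]}]'|grep -E 'pos|force'
python3 - <<'E'
from h import *
from plant import capture
p,d=capture('scene');crop(p,170,170,80,58,10,'pics/s14.png')
E
```

```text
tool_pos: [0.4592, 0.1837, 0.0208]
contact_force: [-1.2, -2.3, 5.3]
tool_pos: [0.4592, 0.1836, 0.0209]
contact_force: [-1.2, -0.5, 6.3]
tool_pos: [0.4592, 0.1837, 0.0208]
contact_force: [-2.4, -1.2, 10.0]
```

View pics/s14.png

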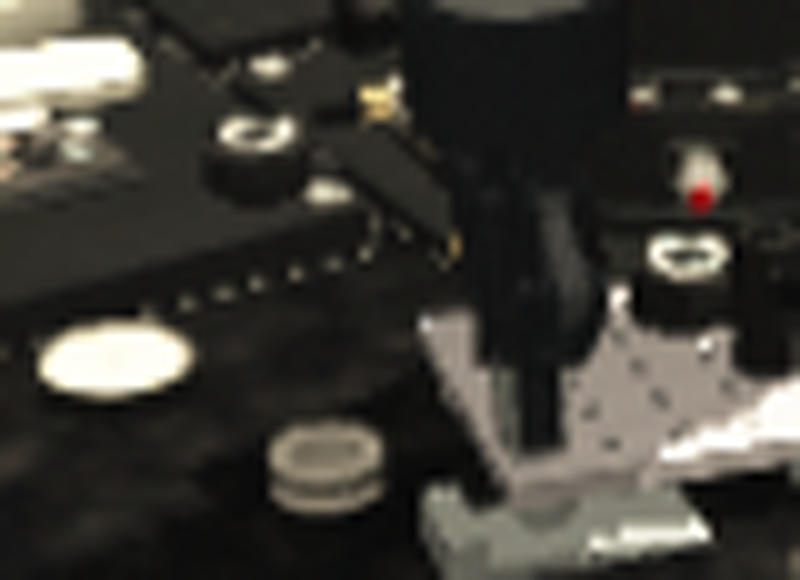

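```bash
python3 -m creep '[{"gripper":0,"linear":[-4,0,0],"angular":[0,0,0]},{"gripper":0,"linear":[-20,0,0],"angular":[0,0,0]},{"gripper":0,"linear":[-40,0,0],"angular":[0,0,0]},{"gripper":0,"linear":[-40,0,-10],"angular":[0,0,0]},{"gripper":0,"linear":[-40,0,-35],"angular":[0,0,0]},{"gripper":0,"linear":[0,0,-40],"angular":[0,0,0]},{"gripper":0,"linear":[0,0,-40],"angular":[0,0,0]},{"gripper":0,"linear":[0,0,-40],"angular":[0,0,0]},{"gripper":0,"linear":[0,0,0],"angular":[0,0,0]},{"gripper":0,"linear":[0,0,0],"angular":[0,0,0]},{"gripper":0,"linear":[0,0,0],"angular":[0,0,0]}]';python3 st.py
python3 - <<'E'
from h import *
from plant import capture,calibration
p,d=capture('scene');crop(p,110,170,160,100,5,'pics/s15.png')
p,d=capture('top');crop(p,100,140,160,115,5,'pics/t15.png')
c=calibration('top')
for x,y in[(.46,.15),(.47,.175),(.45,.12),(.5,.15),(.44,.09)]:
  u,v=map(round,proj(c,(x,y,.034)));print((x,y),atd(c,u,v,np.median(d[v-1:v+2,u-1:u+2])).round(4))
E
```

```text
time: 12.58
tool_pos: [0.4946, 0.3438, 0.1656]
tool_rot: [0.558, 0.439, -0.551, 0.44]
contact_force: [-0.2, -0.4, 0.1]
opening: 0.001
t 12.58 p [0.4946 0.3438 0.1656] yang -0.231 xax [ 0.008  0.005 -1.   ] F [-0.2 -0.4  0.1] op 0.0 q [0.5  0.51 1.68 0.   0.94 0.73]
(0.46, 0.15) [0.4594 0.151  0.0343]
(0.47, 0.175) [0.4685 0.1738 0.0347]
(0.45, 0.12) [0.4504 0.1185 0.0355]
(0.5, 0.15) [0.501  0.1487 0.0366]
(0.44, 0.09) [0.4414 0.0895 0.0349]
```

View pics/s15.png

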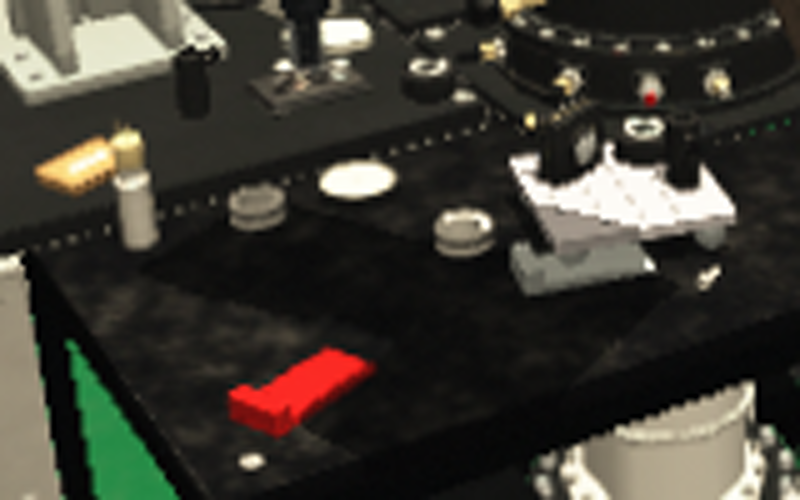

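View pics/t15.png

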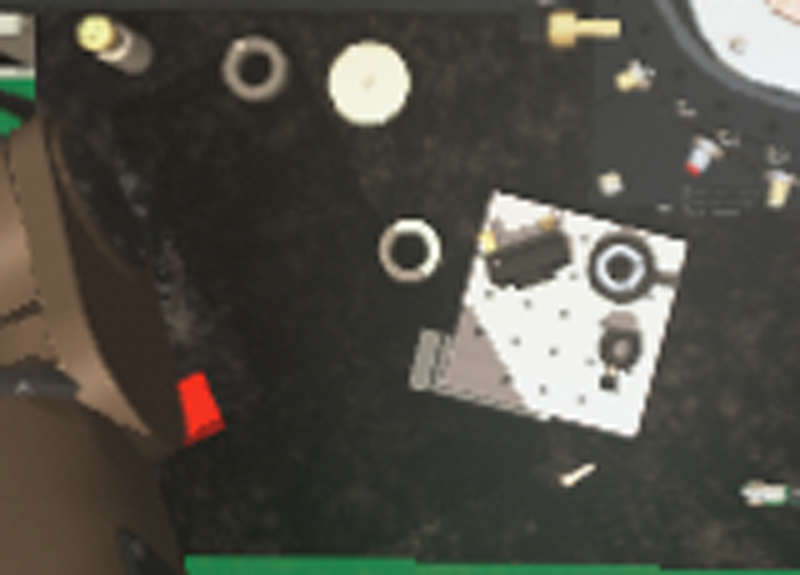

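```bash
python3 -c "
from plant import manip
print(abs(manip.sense()['joint_velocities']).max());print(manip.job_done())"
```

```text
0.01131200099130265
the job is handed in; nothing more can be done
None
```

The grey shim is now under the breadboard's front-left foot. I pressed the corner, it did not rock, and I handed the job in at about 12.6 s. I pushed the shim with the shut fingers, flat on the worktop, about 93 mm.

**Foot on the shim:** measured from the top camera, after the push and before the press, the foot is at about x = -7 mm and y = +1 mm on the shim. That is on the flat land and near its centre line.

**Press test:** the corner held at one height for about 0.7 s while the force went from 5 N to a peak of about 30 N. The peak was well above the 8 N suggested, because the contact was stiff.

**Last pictures:**
- The breadboard reads level, with top heights of 34 to 37 mm, which is within the depth noise.
- The breadboard and the bystanders near it (both rings, screw, cap and lead) are where they were. I did not check the riser and the coaxial adapter individually; the arm only passed high over that side.
- The arm is clear of everything.

**What disagreed:**
- The reported tool height did not match the pictures. The visible fingertips stood about 28 mm higher than the reported tool point implied, so I set heights from the scene camera's depth and the contact force instead.
- One short descent row came up short and left the tool slightly tilted. I corrected this before contact.

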